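# Swap beaker and ring mandrel for a left-handed jeweller

### The job

A left-handed jeweller is taking over this bench, so make the small glass beaker and the upright ring mandrel trade places: each must end standing flat inside the shallow steel tray where the other one stood. Carry them upright and set them down gently, without tipping or dropping either; you may park one for a moment on the soldering board or on free bench. Leave the hammer, the white dish, the third hand and the burr stand where they are.

Things in the scene. Friction and masses are not known exactly. Their poses are not given: they have to be found in the camera images.
- beaker: empty clear glass beaker, straight round wall 60 mm in outside diameter (64 mm at the flared rim), 85 mm tall, wall 3 mm, with a small white patch; about 0.12 kg. Origin: centre of its underside; z up along its axis. Starts standing in one of the two trays.
- mandrel: steel ring mandrel standing upright: a round dark foot 64 mm in diameter and 15 mm high, from whose centre a bright tapered round stick rises to 150 mm above the underside, 25 mm in diameter at the foot and 15 mm at the top (about 18 mm at 100 mm height); about 0.45 kg. Origin: centre of the foot's underside; z up along the stick. Starts standing in the other tray.
- left_tray: shallow square open steel tray fixed on the bench, on the robot's left (+y): 82 x 82 mm outside, 76 x 76 mm inside, floor 3 mm thick, rim 11 mm above the bench. Origin: centre of its underside, on the bench; x and y along its sides, z up.
- right_tray: a second tray of the same form, fixed on the robot's right (-y). Origin and axes as for the left tray.
- board: grey soldering board fixed on the bench between the trays, a flat clear slab 130 (x) x 120 (y) x 20 mm high. Origin: centre of its underside.
- hammer: bystander: hammer 200 mm long lying on the bench, nearer the robot on its left. Origin: near the middle of its length; its handle points to its own -x.
- dish: bystander: white ceramic bowl 76 mm across and 30 mm high, far on the robot's right. Origin: centre of its underside.
- third_hand: bystander: third hand, a round dark foot 72 mm across with a 22 mm high base, a thin post and a tweezer arm reaching about 115 mm towards its own +y, about 125 mm tall in all; it stands beyond the board. Origin: centre of the foot's underside.
- burr_stand: bystander: white round stand of three tiers with small steel burrs, 130 mm across and about 111 mm tall, far on the robot's left. Origin: centre of its underside.
Mind the look-alikes: they are no part of the job. What is shaped like the left_tray but black or yellow is not meant.

How it is judged:
By the outcome, as a careful person would: the job done as asked, in the order asked, and still so for the second after the job is handed in, with the robot touching nothing.
It also fails if it takes over 70 s, if anything falls off the work surface, if the arm or the gripper's body presses on something with over 40 N, if the wrist force passes 120 N, or if a joint passes its speed limit or range.

### The arm

A 6-joint arm with a two-finger parallel gripper is mounted at the origin on the work surface. World frame = base frame: x ahead of the robot, y to its left, z up, the work surface at z = 0. Lengths are in m, angles in rad, forces in N, time in s.
With the tool pointing down it reaches from about 0.25 to 0.8 m from the base axis. Payload 8.5 kg.
Tool frame: the origin (TCP) lies midway between the tips of the shut fingers; the grasp point (between the pads) lies manip.grip_point_offset behind it (manip.grip_point_offset is the distance from the TCP to the grasp point, in m); z points along the fingers, y is the line along which they close (so a half turn about z gives the same grasp; the last joint's range is limited). The gripper opens to 85 mm and grips with 20 to 120 N. Pads are 22 mm wide; open, the fingers measure 114 mm over their backs; the gripper's body (76 mm by 85 mm) begins 54 mm behind the grasp point. The pads swing forward as they close: fully open they stand 13 mm farther back than shut.
Start: joints at [1.137, 0.238, -0.013, 1.319, 0, 1.571], TCP at [0.221, 0.476, 0.231] pointing down, gripper open.
Joint ranges: [-2.66, 2.66], [-1.03, 1.9], [-1.14, 1.46], [-1.82, 2.27], [-1.45, 1.34], [-3.14, 3.14]. Speed limits (rad/s): [2.22, 2.22, 2.79, 3.14, 3.14, 3.14].

### API

Orientations are given as a rotation vector (axis times angle).
In Python, from rig import manip gives the robot as it stands. The module is installed in compiled form; this text tells all that it offers.
- The arm moves only by the tool arm_command, never from a script. Its argument "commands" is a list of rows, each an object of numbers: "ax", "ay", "az": the turn, a rotation vector about the world's x, y, z in units of 5 degrees (1.0 is 5 degrees); "x", "y", "z": the shift along the world's x, y, z in units of 25 mm (1.0 is 25 mm); "hand": the opening, from -1 (shut) to 1 (fully open), so that 0 is half open. A call has exactly 10 rows; each row shifts and turns the commanded pose from where the row before left it; what a row does not reach is not made up. A row lasts 1/8 s, in which the tool goes at most 62.5 mm and 10.7 degrees, less where a joint would pass 70% of its speed; a pose out of reach is approached as far as the arm can. A call is refused whole if a number of a shift passes 1 or a number of a turn 1, either way. A call with a gripper value outside its range is refused whole. The fingers move at their own pace and stop on an object; "newtons" is the grip in N (left out, the last holds). Time passes only in rows, so rows that do not move let the fingers close, or fill a call up. It gives the time, the measured TCP pose, the force, the opening and the grip force at its end, in the units of the state.
- manip.observe(): the state, without advancing time (a new reading comes with each control period).
- manip.get_image(name): name is "side" or "top" or "wrist"; returns the picture (480x640x3 uint8, red, green, blue); there is no depth.
- manip.camera_model(name): a dict with "intrinsics" (3x3 intrinsics, pixels), "R" (3x3) and "t" (3): a world point X has camera coordinates R X + t. Camera axes: x right, y down, z forward; pixel columns grow to the right and rows downward; lengths in m; the calibration is good to about 2 mm. A picture is of the moment at which its call begins: read the wrist's pose just before it. camera_model takes no time and is no camera call; for the wrist camera it gives the pose at the moment of the call.
- manip.finish_job(): hands the job in; it is judged then, once.
The state is a dict: "t": time; "joint_positions": joint angles; "qvel": joint speeds; "tau": joint torques, N m; "tcp_pos": TCP position; "eef_rot": TCP orientation; "ft_force": force on the tool from outside, world axes, zero at the start; "moment": the same for the moment, N m; "width": finger opening in m; "finger_force": force on a finger pad.
Only numpy, scipy, OpenCV 4.12 (cv2) and the standard library are available. Lean on these libraries where they do the work, as an engineer would, in place of code of your own. Each camera call takes 0.05 s, during which the arm holds its last target. There are 200 camera calls.

## Working session

There is one attempt and no reset: what is moved stays moved. The work goes in short steps, Python scripts to look and compute and a tool call to move; the robot and the scene stay as the last step left them, time stands still between calls to the robot, and variables do not carry over. Pictures are saved under pics/ and viewed, at most 12 in all, crops included, and the job is handed in when it is done.

Besides the shell and the picture viewer there is one more tool, called as name([rows], argument=value, ...), one row to a line, values as JSON. arm_command: Moves the arm, as the interface text tells. Its arguments: {"type":"object","properties":{"commands":{"type":"array","items":{"type":"object","properties":{"ax":{"type":"number"},"ay":{"type":"number"},"az":{"type":"number"},"x":{"type":"number"},"y":{"type":"number"},"z":{"type":"number"},"hand":{"type":"number"}}}},"newtons":{"type":"number"}},"required":["commands"]}

```bash
mkdir -p pics; python3 - <<'E'
from rig import manip
import cv2,numpy as np
s=manip.observe();print({k:np.round(v,3) for k,v in s.items()},manip.grip_point_offset)
for n in("side","top"):
    cv2.imwrite(f"pics/{n}0.png",manip.get_image(n)[:,:,::-1])
    m=manip.camera_model(n);print(n,np.round(m["intrinsics"],1).tolist(),np.round(m["R"],3).tolist(),np.round(-m["R"].T@m["t"],3))
E
```

```text
{'t': np.float64(0.0), 'joint_positions': array([ 1.137,  0.239, -0.014,  1.319,  0.   ,  1.571]), 'qvel': array([ 0.001,  0.   , -0.   , -0.001,  0.   ,  0.001]), 'tau': array([-3.0000e-03, -5.3878e+01,  3.4644e+01,  1.9000e-02, -0.0000e+00,
        0.0000e+00]), 'tcp_pos': array([0.22 , 0.476, 0.231]), 'eef_rot': array([-6.760e-01, -3.068e+00,  2.000e-03]), 'ft_force': array([-0.334,  0.146, -0.354]), 'moment': array([-0.034,  0.017,  0.093]), 'finger_force': np.float64(0.0), 'width': np.float64(0.086)} 0.0187
side [[527.9, 0.0, 322.0], [0.0, 527.9, 251.0], [0.0, 0.0, 1.0]] [[0.998, -0.056, 0.015], [-0.026, -0.674, -0.738], [0.052, 0.736, -0.675]] [ 0.521 -0.989  0.963]
top [[500.3, 0.0, 320.6], [0.0, 500.3, 235.7], [0.0, 0.0, 1.0]] [[0.01, -1.0, 0.009], [-0.997, -0.01, -0.077], [0.077, -0.008, -0.997]] [0.492 0.022 1.246]
```

View pics/side0.png

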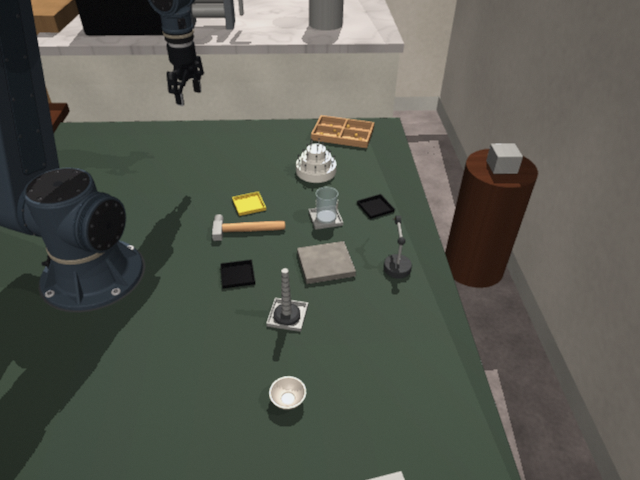

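View pics/top0.png

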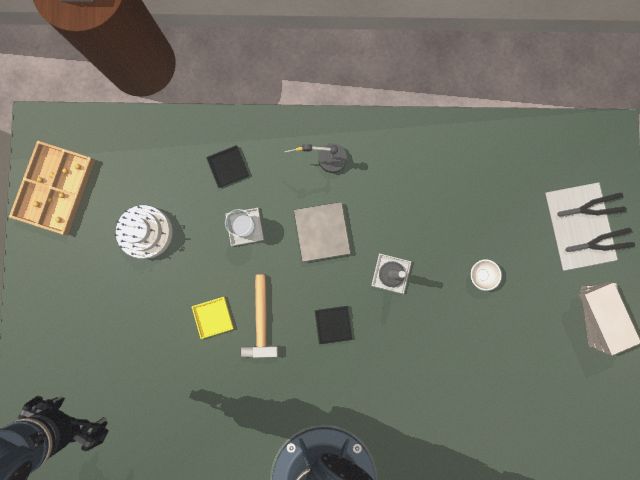

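Top view: the beaker stands in a steel tray at about (243,226) and the mandrel in the other at about (392,274). The look-alikes are black trays at (228,166) and (334,325) and a yellow one at (213,318). They are the wrong colour, so the two steel trays fit. I'll measure them and confirm in one crop.

```bash
cat >h.py <<'E'
from rig import manip
import cv2,numpy as np
def ray(m,p,z):
    d=m["R"].T@np.linalg.solve(m["intrinsics"],[p[0],p[1],1.]);c=-m["R"].T@m["t"]
    return (c+d*(z-c[2])/d[2])
def proj(m,X):
    q=m["intrinsics"]@(m["R"]@np.array(X)+m["t"]);return q[:2]/q[2]
E
python3 - <<'E'
from h import *
im=cv2.imread("pics/top0.png");m=manip.camera_model("top")
hsv=cv2.cvtColor(im,cv2.COLOR_BGR2HSV)
mask=((hsv[...,1]<45)&(hsv[...,2]>105)).astype(np.uint8)*255
out=[]
for n,(u,v) in dict(L=(243,226),R=(392,274),B=(323,232)).items():
    w=np.zeros_like(mask);r=38;w[v-r:v+r,u-r:u+r]=mask[v-r:v+r,u-r:u+r]
    c=max(cv2.findContours(w,cv2.RETR_EXTERNAL,cv2.CHAIN_APPROX_NONE)[0],key=cv2.contourArea)
    b=cv2.minAreaRect(c);z=.02 if n=="B" else .011
    P=np.array([ray(m,p,z)[:2] for p in cv2.boxPoints(b)])
    e=P[1]-P[0];print(n,b,P.mean(0).round(4),np.linalg.norm(e).round(4),np.linalg.norm(P[2]-P[1]).round(4),"yaw",np.degrees(np.arctan2(e[1],e[0]))%90)
    print(P.round(3).tolist())
    if n!="B": out.append(cv2.resize(im[v-45:v+45,u-32:u+38],(390,500),interpolation=cv2.INTER_CUBIC))
cv2.imwrite("pics/c.png",np.hstack(out))
for n,p in dict(mantop=(398,272),dish=(486,275),hammerend=(262,276)).items():print(n,ray(m,p,.15 if n=="mantop" else .02))
E
```

```text
L ((242.5, 225.5), (75.0, 75.0), 90.0) [0.6117 0.2055] 0.1866 0.1868 yaw 0.6440270657088121
[[0.704, 0.301], [0.706, 0.114], [0.519, 0.111], [0.517, 0.296]]
R ((391.5, 273.5), (75.0, 75.0), 90.0) [ 0.4967 -0.1639] 0.1862 0.1845 yaw 0.595379608666164
[[0.588, -0.071], [0.59, -0.257], [0.405, -0.256], [0.404, -0.072]]
B ((322.5, 231.5), (75.0, 75.0), 90.0) [0.598  0.0073] 0.1856 0.1853 yaw 0.6379064421053471
[[0.69, 0.101], [0.692, -0.085], [0.506, -0.085], [0.505, 0.098]]
mantop [ 0.49912337 -0.15726711  0.15      ]
dish [ 0.49470036 -0.39442373  0.02      ]
hammerend [0.48694138 0.15396571 0.02      ]
```

View pics/c.png

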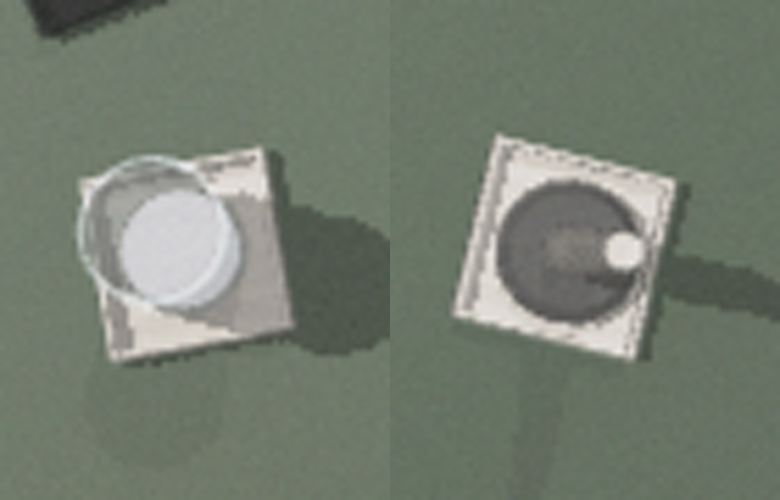

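The crop confirms both. The beaker is in the light steel tray at left: rim circle near crop (152,230), floor near (181,248). The mandrel is in the steel tray at right: tip near (625,251), foot near (570,252). I'll use these corners and circles.

```bash
python3 - <<'E'
from h import *
m=manip.camera_model("top")
def px(c,o):return (c[0]/5.571+o[0]-.4,c[1]/5.556+o[1]-.4)
for n,o,C in(("L",(211,181),[(265,148),(292,325),(117,360),(82,180)]),("R",(360,229),[(107,133),(285,180),(243,360),(65,317)])):
    P=np.array([ray(m,px(c,o),.011)[:2] for c in C]);e=P[1]-P[0]
    print(n,P.mean(0).round(4),[np.linalg.norm(P[i]-P[i-1]).round(4) for i in range(4)],"yaw",(np.degrees(np.arctan2(e[1],e[0]))%90).round(1))
print("beaker rim",ray(m,px((152,230),(211,181)),.088).round(4),"floor",ray(m,px((181,248),(211,181)),.007).round(4))
print("mandrel top",ray(m,px((235,251),(360,229)),.153).round(4),"foot",ray(m,px((180,252),(360,229)),.018).round(4))
# third hand / hammer / wrist cam
w=manip.camera_model("wrist");s=manip.observe()
from scipy.spatial.transform import Rotation as Ro
Rt=Ro.from_rotvec(s["eef_rot"]).as_matrix();print(Rt.round(3));print("cam in tool",(Rt.T@(-w["R"].T@w["t"]-s["tcp_pos"])).round(3),(w["R"]@Rt).round(2).tolist(),w["intrinsics"][0,0])
E
```

```text
L [0.6096 0.2005] [np.float64(0.0826), np.float64(0.0804), np.float64(0.0789), np.float64(0.0822)] yaw 9.7
R [ 0.4971 -0.1627] [np.float64(0.0838), np.float64(0.0816), np.float64(0.082), np.float64(0.0807)] yaw 75.7
beaker rim [0.6118 0.205  0.088 ] floor [0.6122 0.2047 0.007 ]
mandrel top [ 0.4953 -0.165   0.153 ] foot [ 0.495  -0.1638  0.018 ]
[[-0.907  0.42  -0.001]
 [ 0.42   0.907 -0.001]
 [-0.    -0.001 -1.   ]]
cam in tool [ 0.077 -0.001 -0.142] [[-0.0, 1.0, -0.0], [-0.95, -0.0, -0.31], [-0.31, -0.0, 0.95]] 413.363538500196
```

arm_command([
  {"x": 0.8,"y": -0.5,"hand": 1},
  {"x": 0.8,"y": -0.5,"hand": 1},
  {"x": 0.8,"y": -0.5,"hand": 1},
  {"x": 0.8,"y": -0.5,"hand": 1},
  {"x": 0.8,"y": -0.5,"hand": 1},
  {"x": 0.8,"y": -0.5,"hand": 1},
  {"x": 0.8,"y": -0.5,"hand": 1},
  {"x": 0.8,"y": -0.5,"hand": 1},
  {"x": 0.8,"y": -0.5,"hand": 1},
  {"x": 0.8,"y": -0.5,"hand": 1},
], newtons=30)

```text
schema error: expected keys ax, ay, az, x, y, z, hand
```

arm_command([
  {"x": 0.8,"y": -0.6,"hand": 1},
  {"x": 0.8,"y": -0.6,"hand": 1},
  {"x": 0.8,"y": -0.6,"hand": 1},
  {"x": 0.8,"y": -0.6,"hand": 1},
  {"x": 0.8,"y": -0.6,"hand": 1},
  {"x": 0.8,"y": -0.6,"z": -0.8,"hand": 1},
  {"x": 0.8,"y": -0.6,"z": -0.8,"hand": 1},
  {"x": 0.8,"y": -0.6,"z": -0.8,"hand": 1},
  {"x": 0.8,"y": -0.6,"z": -0.8,"hand": 1},
  {"hand": 1},
])

```text
schema error: expected keys ax, ay, az, x, y, z, hand
```

All keys are required in every row.

arm_command([
  {"ax": 0,"ay": 0,"az": 0,"x": 0.8,"y": -0.5,"z": 0,"hand": 1},
  {"ax": 0,"ay": 0,"az": 0,"x": 0.8,"y": -0.5,"z": 0,"hand": 1},
  {"ax": 0,"ay": 0,"az": 0,"x": 0.8,"y": -0.5,"z": 0,"hand": 1},
  {"ax": 0,"ay": 0,"az": 0,"x": 0.8,"y": -0.5,"z": 0,"hand": 1},
  {"ax": 0,"ay": 0,"az": 0,"x": 0.8,"y": -0.5,"z": 0,"hand": 1},
  {"ax": 0,"ay": 0,"az": 0,"x": 0.8,"y": -0.5,"z": 0,"hand": 1},
  {"ax": 0,"ay": 0,"az": 0,"x": 0.8,"y": -0.5,"z": 0,"hand": 1},
  {"ax": 0,"ay": 0,"az": 0,"x": 0.8,"y": -0.5,"z": 0,"hand": 1},
  {"ax": 0,"ay": 0,"az": 0,"x": 0.8,"y": -0.5,"z": 0,"hand": 1},
  {"ax": 0,"ay": 0,"az": 0,"x": 0.8,"y": -0.5,"z": 0,"hand": 1},
], newtons=30)

```text
t: 1.35
tcp_pos: [0.4211, 0.3507, 0.2309]
eef_rot: [-0.676, -3.067, 0.001]
ft_force: [-0.2, -0.4, 0.5]
width: 0.0854
finger_force: 0.0
```

arm_command([
  {"ax": 0,"ay": 0,"az": 0,"x": 0.85,"y": -0.65,"z": 0,"hand": 1},
  {"ax": 0,"ay": 0,"az": 0,"x": 0.85,"y": -0.65,"z": 0,"hand": 1},
  {"ax": 0,"ay": 0,"az": 0,"x": 0.85,"y": -0.65,"z": 0,"hand": 1},
  {"ax": 0,"ay": 0,"az": 0,"x": 0.85,"y": -0.65,"z": 0,"hand": 1},
  {"ax": 0,"ay": 0,"az": 0,"x": 0.85,"y": -0.65,"z": 0,"hand": 1},
  {"ax": 0,"ay": 0,"az": 0,"x": 0.85,"y": -0.65,"z": -0.7,"hand": 1},
  {"ax": 0,"ay": 0,"az": 0,"x": 0.85,"y": -0.65,"z": -0.7,"hand": 1},
  {"ax": 0,"ay": 0,"az": 0,"x": 0.85,"y": -0.65,"z": -0.7,"hand": 1},
  {"ax": 0,"ay": 0,"az": 0,"x": 0.85,"y": -0.65,"z": -0.7,"hand": 1},
  {"ax": 0,"ay": 0,"az": 0,"x": 0,"y": 0,"z": -0.8,"hand": 1},
])

```text
t: 2.6
tcp_pos: [0.6138, 0.2034, 0.1398]
eef_rot: [0.679, 3.067, -0.0]
ft_force: [-0.1, 0.5, -0.1]
width: 0.0852
finger_force: 0.0
```

```bash
python3 - <<'E'
from h import *
s=manip.observe();print(s["tcp_pos"].round(4),s["joint_positions"].round(2))
m=manip.camera_model("wrist");im=manip.get_image("wrist")[:,:,::-1].copy()
for a in np.linspace(0,6.28,24):
    for z,c in((.088,(0,0,255)),(.003,(255,0,0))):
        p=proj(m,[.612+.032*np.cos(a),.205+.032*np.sin(a),z]);cv2.circle(im,tuple(int(q) for q in p),2,c,-1)
cv2.imwrite("pics/w1.png",im)
E
```

```text
[0.6138 0.2034 0.1398] [ 0.32  0.49  0.13  1.21 -0.    0.76]
```

View pics/w1.png

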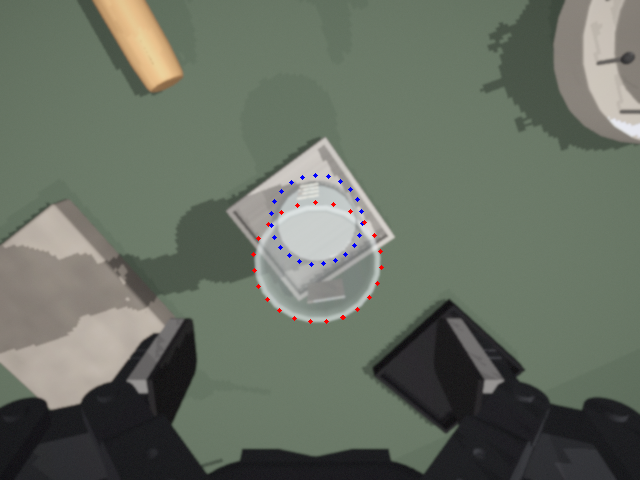

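The wrist view shows the beaker rim centred at (317,264), about 2 px from my projection (a good match) and midway between the fingers. The left tray corners are at (325,138), (393,237), (302,300) and (228,211). I'll descend and grip.

arm_command([
  {"ax": 0,"ay": 0,"az": 0,"x": -0.08,"y": 0.04,"z": -0.6,"hand": 1},
  {"ax": 0,"ay": 0,"az": 0,"x": 0,"y": 0,"z": -0.7,"hand": 1},
  {"ax": 0,"ay": 0,"az": 0,"x": 0,"y": 0,"z": -0.7,"hand": 1},
  {"ax": 0,"ay": 0,"az": 0,"x": 0,"y": 0,"z": -0.7,"hand": 1},
  {"ax": 0,"ay": 0,"az": 0,"x": 0,"y": 0,"z": -0.7,"hand": 1},
  {"ax": 0,"ay": 0,"az": 0,"x": 0,"y": 0,"z": -0.6,"hand": 1},
  {"ax": 0,"ay": 0,"az": 0,"x": 0,"y": 0,"z": 0,"hand": 0.4},
  {"ax": 0,"ay": 0,"az": 0,"x": 0,"y": 0,"z": 0,"hand": 0.2},
  {"ax": 0,"ay": 0,"az": 0,"x": 0,"y": 0,"z": 0,"hand": 0},
  {"ax": 0,"ay": 0,"az": 0,"x": 0,"y": 0,"z": 0,"hand": -0.2},
])

```text
t: 3.9
tcp_pos: [0.6101, 0.2061, 0.0417]
eef_rot: [0.676, 3.067, 0.0]
ft_force: [-0.0, -0.3, -1.9]
width: 0.0599
finger_force: 32.3
```

```bash
python3 - <<'E'
from h import *
s=manip.observe();print(s["tcp_pos"].round(4),s["width"],s["finger_force"],s["ft_force"].round(1))
from scipy.spatial.transform import Rotation as Ro
# earlier wrist view: rebuild camera at TCP .6138,.2034,.1398 (same orientation)
m=manip.camera_model("wrist");c=-m["R"].T@m["t"]+np.array([.6138,.2034,.1398])-s["tcp_pos"]
m["t"]=-m["R"]@c
P=np.array([ray(m,p,.011)[:2] for p in [(325,138),(393,237),(302,300),(228,211)]]);print(P.mean(0),[np.linalg.norm(P[i]-P[i-1]).round(4) for i in range(4)])
E
```

```text
[0.6101 0.2061 0.0417] 0.05990294418143797 32.25827273359755 [-0.  -0.3 -1.9]
[0.61041457 0.20221944] [np.float64(0.0804), np.float64(0.081), np.float64(0.0787), np.float64(0.082)]
```

arm_command([
  {"ax": 0,"ay": 0,"az": 0,"x": 0,"y": 0,"z": 0.3,"hand": -0.2},
  {"ax": 0,"ay": 0,"az": 0,"x": 0,"y": 0,"z": 0.6,"hand": -0.2},
  {"ax": 0,"ay": 0,"az": 0,"x": 0,"y": 0,"z": 0.7,"hand": -0.2},
  {"ax": 0,"ay": 0,"az": 0,"x": 0,"y": -0.2,"z": 0.6,"hand": -0.2},
  {"ax": 0,"ay": 0,"az": 0,"x": 0,"y": -0.5,"z": 0.2,"hand": -0.2},
  {"ax": 0,"ay": 0,"az": 0,"x": 0,"y": -0.8,"z": 0,"hand": -0.2},
  {"ax": 0,"ay": 0,"az": 0,"x": -0.1,"y": -0.8,"z": 0,"hand": -0.2},
  {"ax": 0,"ay": 0,"az": 0,"x": -0.1,"y": -0.8,"z": 0,"hand": -0.2},
  {"ax": 0,"ay": 0,"az": 0,"x": -0.1,"y": -0.8,"z": 0,"hand": -0.2},
  {"ax": 0,"ay": 0,"az": 0,"x": -0.1,"y": -0.8,"z": 0,"hand": -0.2},
])

```text
t: 5.15
tcp_pos: [0.5996, 0.087, 0.1012]
eef_rot: [-0.676, -3.068, 0.0]
ft_force: [0.4, -0.1, -0.6]
width: 0.06
finger_force: 32.4
```

arm_command([
  {"ax": 0,"ay": 0,"az": 0,"x": 0,"y": -0.8,"z": 0,"hand": -0.2},
  {"ax": 0,"ay": 0,"az": 0,"x": 0,"y": -0.8,"z": 0,"hand": -0.2},
  {"ax": 0,"ay": 0,"az": 0,"x": 0,"y": -0.8,"z": 0,"hand": -0.2},
  {"ax": 0,"ay": 0,"az": 0,"x": 0,"y": -0.5,"z": 0,"hand": -0.2},
  {"ax": 0,"ay": 0,"az": 0,"x": 0,"y": -0.4,"z": 0,"hand": -0.2},
  {"ax": 0,"ay": 0,"az": 0,"x": 0,"y": -0.2,"z": 0,"hand": -0.2},
  {"ax": 0,"ay": 0,"az": 0,"x": 0,"y": 0,"z": -0.4,"hand": -0.2},
  {"ax": 0,"ay": 0,"az": 0,"x": 0,"y": 0,"z": -0.5,"hand": -0.2},
  {"ax": 0,"ay": 0,"az": 0,"x": 0,"y": 0,"z": -0.4,"hand": -0.2},
  {"ax": 0,"ay": 0,"az": 0,"x": 0,"y": 0,"z": -0.2,"hand": -0.2},
])

```text
t: 6.4
tcp_pos: [0.5993, 0.0014, 0.0626]
eef_rot: [-0.675, -3.067, 0.001]
ft_force: [-0.4, 0.6, -0.6]
width: 0.0595
finger_force: 32.4
```

```bash
python3 - <<'E'
from h import *
s=manip.observe();print(s["tcp_pos"].round(4),s["width"],s["finger_force"],s["ft_force"].round(1),s["joint_positions"].round(2))
a=manip.get_image("side");b=manip.get_image("top")
f=lambda i,u,v:cv2.resize(i[v-70:v+70,u-70:u+70,::-1],(400,400),interpolation=cv2.INTER_CUBIC)
cv2.imwrite("pics/s2.png",np.hstack([f(a,325,250),f(b,330,225)]))
E
```

```text
[0.5993 0.0014 0.0626] 0.059525987125676166 32.38374988257419 [-0.4  0.6 -0.6] [ 0.    0.46 -0.12  0.99 -0.    0.44]
```

View pics/s2.png

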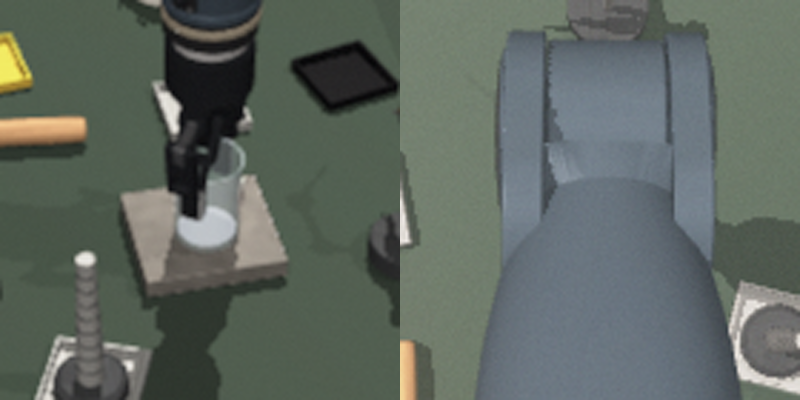

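The left crop shows the beaker held upright over the middle of the board, with its base near (208,230). I'll lower the last few mm.

arm_command([
  {"ax": 0,"ay": 0,"az": 0,"x": 0,"y": 0,"z": -0.05,"hand": -0.2},
  {"ax": 0,"ay": 0,"az": 0,"x": 0,"y": 0,"z": -0.04,"hand": -0.2},
  {"ax": 0,"ay": 0,"az": 0,"x": 0,"y": 0,"z": -0.03,"hand": -0.2},
  {"ax": 0,"ay": 0,"az": 0,"x": 0,"y": 0,"z": -0.02,"hand": -0.2},
  {"ax": 0,"ay": 0,"az": 0,"x": 0,"y": 0,"z": 0,"hand": -0.2},
  {"ax": 0,"ay": 0,"az": 0,"x": 0,"y": 0,"z": 0,"hand": -0.2},
  {"ax": 0,"ay": 0,"az": 0,"x": 0,"y": 0,"z": 0,"hand": -0.2},
  {"ax": 0,"ay": 0,"az": 0,"x": 0,"y": 0,"z": 0,"hand": -0.2},
  {"ax": 0,"ay": 0,"az": 0,"x": 0,"y": 0,"z": 0,"hand": -0.2},
  {"ax": 0,"ay": 0,"az": 0,"x": 0,"y": 0,"z": 0,"hand": -0.2},
])

```text
t: 7.75
tcp_pos: [0.5999, 0.0011, 0.0603]
eef_rot: [-0.676, -3.068, 0.0]
ft_force: [0.5, -0.1, -1.7]
width: 0.0596
finger_force: 32.4
```

arm_command([
  {"ax": 0,"ay": 0,"az": 0,"x": 0,"y": 0,"z": -0.03,"hand": -0.2},
  {"ax": 0,"ay": 0,"az": 0,"x": 0,"y": 0,"z": -0.03,"hand": -0.2},
  {"ax": 0,"ay": 0,"az": 0,"x": 0,"y": 0,"z": 0,"hand": -0.2},
  {"ax": 0,"ay": 0,"az": 0,"x": 0,"y": 0,"z": 0,"hand": -0.2},
  {"ax": 0,"ay": 0,"az": 0,"x": 0,"y": 0,"z": 0,"hand": -0.2},
  {"ax": 0,"ay": 0,"az": 0,"x": 0,"y": 0,"z": 0,"hand": -0.2},
  {"ax": 0,"ay": 0,"az": 0,"x": 0,"y": 0,"z": 0,"hand": -0.2},
  {"ax": 0,"ay": 0,"az": 0,"x": 0,"y": 0,"z": 0,"hand": -0.2},
  {"ax": 0,"ay": 0,"az": 0,"x": 0,"y": 0,"z": 0,"hand": -0.2},
  {"ax": 0,"ay": 0,"az": 0,"x": 0,"y": 0,"z": 0,"hand": -0.2},
])

```text
t: 9.0
tcp_pos: [0.5999, 0.0011, 0.0588]
eef_rot: [-0.676, -3.068, 0.0]
ft_force: [0.5, 0.4, -0.5]
width: 0.0599
finger_force: 32.4
```

arm_command([
  {"ax": 0,"ay": 0,"az": 0,"x": 0,"y": 0,"z": -0.03,"hand": -0.2},
  {"ax": 0,"ay": 0,"az": 0,"x": 0,"y": 0,"z": 0,"hand": -0.2},
  {"ax": 0,"ay": 0,"az": 0,"x": 0,"y": 0,"z": 0,"hand": -0.2},
  {"ax": 0,"ay": 0,"az": 0,"x": 0,"y": 0,"z": 0,"hand": 0.5},
  {"ax": 0,"ay": 0,"az": 0,"x": 0,"y": 0,"z": 0,"hand": 0.6},
  {"ax": 0,"ay": 0,"az": 0,"x": 0,"y": 0,"z": 0,"hand": 0.8},
  {"ax": 0,"ay": 0,"az": 0,"x": 0,"y": 0,"z": 0,"hand": 1},
  {"ax": 0,"ay": 0,"az": 0,"x": 0,"y": 0,"z": 0,"hand": 1},
  {"ax": 0,"ay": 0,"az": 0,"x": 0,"y": 0,"z": 0.5,"hand": 1},
  {"ax": 0,"ay": 0,"az": 0,"x": 0,"y": 0,"z": 0.8,"hand": 1},
])

```text
t: 10.25
tcp_pos: [0.5996, 0.0011, 0.0911]
eef_rot: [-0.676, -3.067, 0.0]
ft_force: [0.2, 0.0, -0.3]
width: 0.0855
finger_force: 0.0
```

arm_command([
  {"ax": 0,"ay": 0,"az": 0,"x": 0,"y": 0,"z": 0.8,"hand": 1},
  {"ax": 0,"ay": 0,"az": 0,"x": 0,"y": 0,"z": 0.8,"hand": 1},
  {"ax": 0,"ay": 0,"az": 0,"x": 0,"y": 0,"z": 0.8,"hand": 1},
  {"ax": 0,"ay": 0,"az": 0,"x": -0.4,"y": -0.5,"z": 0.8,"hand": 1},
  {"ax": 0,"ay": 0,"az": 0,"x": -0.5,"y": -0.8,"z": 0.8,"hand": 1},
  {"ax": 0,"ay": 0,"az": 0,"x": -0.6,"y": -0.9,"z": 0.4,"hand": 1},
  {"ax": 0,"ay": 0,"az": 0,"x": -0.6,"y": -0.9,"z": 0,"hand": 1},
  {"ax": 0,"ay": 0,"az": 0,"x": -0.6,"y": -0.9,"z": 0,"hand": 1},
  {"ax": 0,"ay": 0,"az": 0,"x": -0.4,"y": -0.6,"z": 0,"hand": 1},
  {"ax": 0,"ay": 0,"az": 0,"x": 0,"y": 0,"z": 0,"hand": 1},
])

```text
t: 11.5
tcp_pos: [0.5215, -0.1153, 0.2011]
eef_rot: [0.679, 3.067, -0.0]
ft_force: [-0.0, 0.0, -0.7]
width: 0.0853
finger_force: 0.0
```

```bash
python3 - <<'E'
from h import *
s=manip.observe();print(s["tcp_pos"].round(4),s["joint_positions"].round(2))
m=manip.camera_model("wrist");im=manip.get_image("wrist")[:,:,::-1].copy()
np.savez("w2.npz",**m)
for r,z,c in((.0075,.153,(0,0,255)),(.032,.018,(255,0,0))):
  for a in np.linspace(0,6.28,20):
    p=proj(m,[.495+r*np.cos(a),-.1645+r*np.sin(a),z]);cv2.circle(im,tuple(int(q) for q in p),1,c,-1)
cv2.imwrite("pics/w2.png",im)
E
```

```text
[ 0.5215 -0.1153  0.2011] [-0.22  0.27 -0.05  1.25 -0.    0.22]
```

View pics/w2.png

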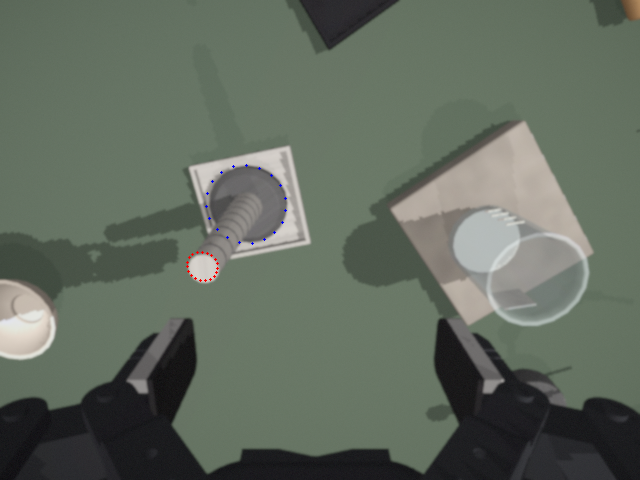

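The wrist view shows the mandrel tip at (203,267) and foot at (246,204), both on my projections. The beaker is upright on the board. I'll move over the mandrel, descend and grip.

arm_command([
  {"ax": 0,"ay": 0,"az": 0,"x": -0.36,"y": -0.67,"z": 0,"hand": 1},
  {"ax": 0,"ay": 0,"az": 0,"x": -0.4,"y": -0.7,"z": 0,"hand": 1},
  {"ax": 0,"ay": 0,"az": 0,"x": -0.3,"y": -0.6,"z": 0,"hand": 1},
  {"ax": 0,"ay": 0,"az": 0,"x": 0,"y": 0,"z": -0.3,"hand": 1},
  {"ax": 0,"ay": 0,"az": 0,"x": 0,"y": 0,"z": -0.7,"hand": 1},
  {"ax": 0,"ay": 0,"az": 0,"x": 0,"y": 0,"z": -0.8,"hand": 1},
  {"ax": 0,"ay": 0,"az": 0,"x": 0,"y": 0,"z": -0.8,"hand": 1},
  {"ax": 0,"ay": 0,"az": 0,"x": 0,"y": 0,"z": -0.8,"hand": 1},
  {"ax": 0,"ay": 0,"az": 0,"x": 0,"y": 0,"z": -0.7,"hand": 1},
  {"ax": 0,"ay": 0,"az": 0,"x": 0,"y": 0,"z": 0,"hand": 1},
])

```text
t: 12.8
tcp_pos: [0.4949, -0.1626, 0.0966]
eef_rot: [-0.675, -3.065, -0.001]
ft_force: [0.1, -0.4, 0.7]
width: 0.0857
finger_force: 0.0
```

```bash
python3 - <<'E'
from h import *
s=manip.observe();print(s["tcp_pos"].round(4),s["ft_force"].round(1))
m=dict(np.load("w2.npz"));C=[(191,165),(310,242),(290,147)]
P=np.array([ray(m,p,.011)[:2] for p in C]);print("R tray",(P[0]+P[1])/2,np.linalg.norm(P[2]-P[0]),np.linalg.norm(P[2]-P[1]))
print("beaker rim",ray(m,(538,279),.105),"floor",ray(m,(487,240),.023))
E
```

```text
[ 0.4949 -0.1626  0.0966] [ 0.1 -0.4  0.7]
R tray [ 0.49743752 -0.16145081] 0.08024261543780961 0.07985131800102499
beaker rim [ 6.01484163e-01 -1.42987590e-04  1.05000000e-01] floor [6.02279324e-01 3.92146773e-04 2.30000000e-02]
```

arm_command([
  {"ax": 0,"ay": 0,"az": 0,"x": 0,"y": -0.08,"z": 0,"hand": 1},
  {"ax": 0,"ay": 0,"az": 0,"x": 0,"y": 0,"z": 0,"hand": 0.5},
  {"ax": 0,"ay": 0,"az": 0,"x": 0,"y": 0,"z": 0,"hand": 0},
  {"ax": 0,"ay": 0,"az": 0,"x": 0,"y": 0,"z": 0,"hand": -0.3},
  {"ax": 0,"ay": 0,"az": 0,"x": 0,"y": 0,"z": 0,"hand": -0.5},
  {"ax": 0,"ay": 0,"az": 0,"x": 0,"y": 0,"z": 0,"hand": -0.6},
  {"ax": 0,"ay": 0,"az": 0,"x": 0,"y": 0,"z": 0,"hand": -0.8},
  {"ax": 0,"ay": 0,"az": 0,"x": 0,"y": 0,"z": 0,"hand": -0.8},
  {"ax": 0,"ay": 0,"az": 0,"x": 0,"y": 0,"z": 0,"hand": -0.8},
  {"ax": 0,"ay": 0,"az": 0,"x": 0,"y": 0,"z": 0,"hand": -0.8},
], newtons=60)

```text
t: 14.05
tcp_pos: [0.4962, -0.165, 0.0983]
eef_rot: [0.676, 3.067, 0.0]
ft_force: [0.4, 3.2, 4.9]
width: 0.0163
finger_force: 59.1
```

arm_command([
  {"ax": 0,"ay": 0,"az": 0,"x": 0,"y": 0,"z": 0.1,"hand": -0.8},
  {"ax": 0,"ay": 0,"az": 0,"x": 0,"y": 0,"z": 0.2,"hand": -0.8},
  {"ax": 0,"ay": 0,"az": 0,"x": 0,"y": 0,"z": 0.4,"hand": -0.8},
  {"ax": 0,"ay": 0,"az": 0,"x": 0,"y": 0,"z": 0.7,"hand": -0.8},
  {"ax": 0,"ay": 0,"az": 0,"x": 0,"y": 0,"z": 0.8,"hand": -0.8},
  {"ax": 0,"ay": 0,"az": 0,"x": 0,"y": 0,"z": 0.8,"hand": -0.8},
  {"ax": 0,"ay": 0,"az": 0,"x": 0,"y": 0,"z": 0.8,"hand": -0.8},
  {"ax": 0,"ay": 0,"az": 0,"x": 0,"y": 0,"z": 0.8,"hand": -0.8},
  {"ax": 0,"ay": 0,"az": 0,"x": 0,"y": 0,"z": 0.5,"hand": -0.8},
  {"ax": 0,"ay": 0,"az": 0,"x": 0,"y": 0,"z": 0.2,"hand": -0.8},
])

```text
t: 15.3
tcp_pos: [0.4961, -0.1653, 0.2312]
eef_rot: [0.676, 3.067, -0.0]
ft_force: [0.0, -0.2, -4.0]
width: 0.016
finger_force: 58.6
```

```bash
python3 - <<'E'
from h import *
s=manip.observe();print(s["tcp_pos"].round(4),s["width"],s["finger_force"],s["ft_force"].round(1))
a=manip.get_image("side");u,v=300,250;c=a[v-150:v+100,u-100:u+100,::-1]
b=manip.get_image("wrist")[:,:,::-1]
cv2.imwrite("pics/s3.png",np.hstack([cv2.resize(c,(360,450),interpolation=cv2.INTER_CUBIC),cv2.resize(b,(440,450))]))
E
```

```text
[ 0.4961 -0.1653  0.2312] 0.01603493957228785 58.611641561292345 [ 0.  -0.2 -4. ]
```

View pics/s3.png

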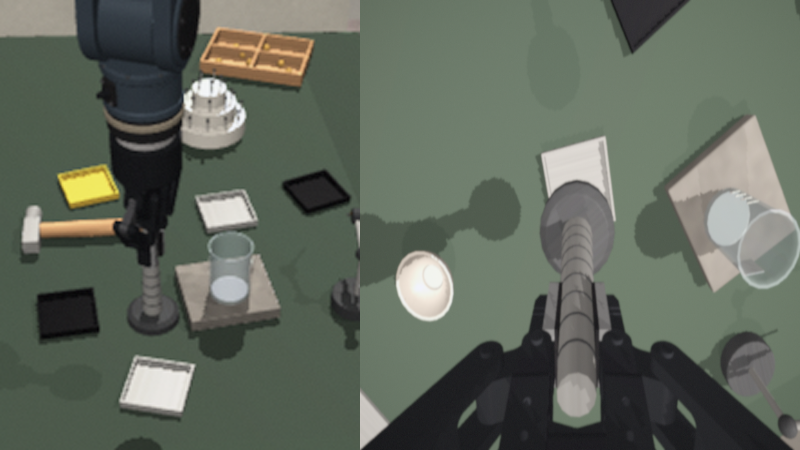

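The side crop shows the mandrel hanging upright, foot near (152,315), with the beaker standing well on the board. In the wrist half, the foot circle is centred near (577,230). I'll check the tilt numerically.

```bash
python3 - <<'E'
from h import *
s=manip.observe();m=manip.camera_model("wrist");x,y,z=s["tcp_pos"];b=z-.0953
print("foot-top expected px",proj(m,[x,y,b+.015]),"seen",((577-360)*640/440,228*480/450),"seen->",ray(m,((577-360)*640/440,230*480/450),b+.012)[:2]-[x,y])
print("top exp",proj(m,[x,y,b+.15]),"seen",((577-360)*640/440,395*480/450))
a=manip.get_image("side");hs=cv2.cvtColor(a,cv2.COLOR_RGB2HSV);k=((hs[...,1]<45)&(hs[...,2]>130)).astype(np.uint8);k[:285]=0;k[345:]=0;k[:,:255]=0;k[:,325:]=0
c=max(cv2.findContours(k,cv2.RETR_EXTERNAL,cv2.CHAIN_APPROX_NONE)[0],key=cv2.contourArea);q=cv2.approxPolyDP(cv2.convexHull(c),4,True)[:,0];ms=manip.camera_model("side")
P=np.array([ray(ms,p,.011)[:2] for p in q]);print(q.tolist(),P.mean(0),[np.linalg.norm(P[i]-P[i-1]).round(4) for i in range(len(P))])
E
```

```text
foot-top expected px [315.99146108 251.12445202] seen (315.6363636363636, 243.2) seen-> [-0.00232749  0.00086066]
top exp [317.25279212 422.8224726 ] seen (315.6363636363636, 421.3333333333333)
[[275, 297], [308, 303], [300, 328], [266, 322]] [ 0.49957779 -0.16154524] [np.float64(0.0804), np.float64(0.0828), np.float64(0.0791), np.float64(0.0813)]
```

arm_command([
  {"ax": 0,"ay": 0,"az": 0,"x": 0.05,"y": 0.2,"z": 0,"hand": -0.8},
  {"ax": 0,"ay": 0,"az": 0,"x": 0.1,"y": 0.5,"z": 0,"hand": -0.8},
  {"ax": 0,"ay": 0,"az": 0,"x": 0.25,"y": 0.8,"z": 0,"hand": -0.8},
  {"ax": 0,"ay": 0,"az": 0,"x": 0.3,"y": 0.9,"z": 0,"hand": -0.8},
  {"ax": 0,"ay": 0,"az": 0,"x": 0.3,"y": 0.9,"z": 0,"hand": -0.8},
  {"ax": 0,"ay": 0,"az": 0,"x": 0.3,"y": 0.9,"z": 0,"hand": -0.8},
  {"ax": 0,"ay": 0,"az": 0,"x": 0.3,"y": 0.9,"z": 0,"hand": -0.8},
  {"ax": 0,"ay": 0,"az": 0,"x": 0.3,"y": 0.9,"z": 0,"hand": -0.8},
  {"ax": 0,"ay": 0,"az": 0,"x": 0.3,"y": 0.9,"z": 0,"hand": -0.8},
  {"ax": 0,"ay": 0,"az": 0,"x": 0.3,"y": 0.9,"z": 0,"hand": -0.8},
])

```text
t: 16.7
tcp_pos: [0.5583, 0.0315, 0.2302]
eef_rot: [-0.675, -3.068, 0.0]
ft_force: [-0.0, 0.4, -4.7]
width: 0.0163
finger_force: 58.7
```

arm_command([
  {"ax": 0,"ay": 0,"az": 0,"x": 0.3,"y": 0.9,"z": 0,"hand": -0.8},
  {"ax": 0,"ay": 0,"az": 0,"x": 0.3,"y": 0.9,"z": 0,"hand": -0.8},
  {"ax": 0,"ay": 0,"az": 0,"x": 0.3,"y": 0.9,"z": 0,"hand": -0.8},
  {"ax": 0,"ay": 0,"az": 0,"x": 0.3,"y": 0.9,"z": 0,"hand": -0.8},
  {"ax": 0,"ay": 0,"az": 0,"x": 0.2,"y": 0.8,"z": 0,"hand": -0.8},
  {"ax": 0,"ay": 0,"az": 0,"x": 0.2,"y": 0.7,"z": 0,"hand": -0.8},
  {"ax": 0,"ay": 0,"az": 0,"x": 0.2,"y": 0.6,"z": 0,"hand": -0.8},
  {"ax": 0,"ay": 0,"az": 0,"x": 0.1,"y": 0.5,"z": 0,"hand": -0.8},
  {"ax": 0,"ay": 0,"az": 0,"x": 0.1,"y": 0.3,"z": 0,"hand": -0.8},
  {"ax": 0,"ay": 0,"az": 0,"x": 0,"y": 0.1,"z": 0,"hand": -0.8},
])

```text
t: 17.95
tcp_pos: [0.6085, 0.1951, 0.2304]
eef_rot: [-0.676, -3.068, 0.0]
ft_force: [-0.7, 0.3, -3.7]
width: 0.0161
finger_force: 58.8
```

arm_command([
  {"ax": 0,"ay": 0,"az": 0,"x": 0,"y": 0,"z": -0.3,"hand": -0.8},
  {"ax": 0,"ay": 0,"az": 0,"x": 0,"y": 0,"z": -0.5,"hand": -0.8},
  {"ax": 0,"ay": 0,"az": 0,"x": 0,"y": 0,"z": -0.7,"hand": -0.8},
  {"ax": 0,"ay": 0,"az": 0,"x": 0,"y": 0,"z": -0.7,"hand": -0.8},
  {"ax": 0,"ay": 0,"az": 0,"x": 0,"y": 0,"z": -0.7,"hand": -0.8},
  {"ax": 0,"ay": 0,"az": 0,"x": 0,"y": 0,"z": -0.5,"hand": -0.8},
  {"ax": 0,"ay": 0,"az": 0,"x": 0,"y": 0,"z": -0.3,"hand": -0.8},
  {"ax": 0,"ay": 0,"az": 0,"x": 0,"y": 0,"z": -0.3,"hand": -0.8},
  {"ax": 0,"ay": 0,"az": 0,"x": 0,"y": 0,"z": 0,"hand": -0.8},
  {"ax": 0,"ay": 0,"az": 0,"x": 0,"y": 0,"z": 0,"hand": -0.8},
])

```text
t: 19.2
tcp_pos: [0.6087, 0.1949, 0.131]
eef_rot: [0.676, 3.067, 0.0]
ft_force: [0.2, -0.1, -3.7]
width: 0.0161
finger_force: 58.7
```

```bash
python3 - <<'E'
from h import *
s=manip.observe();print(s["tcp_pos"].round(4),s["width"],s["ft_force"].round(1))
m=manip.camera_model("wrist");b=manip.get_image("wrist")[:,:,::-1].copy()
x,y,z=s["tcp_pos"];print("foot bottom z",z-.0953)
np.savez("w4.npz",**m)
a=manip.get_image("side")[150:290,250:400,::-1]
cv2.imwrite("pics/s4.png",np.hstack([cv2.resize(a,(300,280)),b[100:380,180:480]]))
E
```

```text
[0.6087 0.1949 0.131 ] 0.01606368525451054 [ 0.2 -0.1 -3.7]
foot bottom z 0.035682822746831155
```

View pics/s4.png

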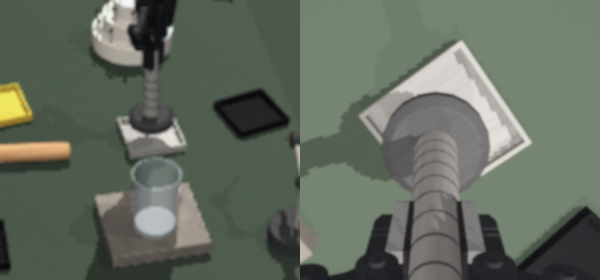

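The wrist crop shows the foot centred near (436,144), and tray corners at (460,41), (530,142) and (360,116). I'll work out the residual offset.

```bash
python3 - <<'E'
from h import *
m=dict(np.load("w4.npz"));b=.0357
P=np.array([ray(m,p,.011)[:2] for p in [(410,242),(240,216),(340,141)]])
print("tray",(P[0]+P[1])/2,np.linalg.norm(P[2]-P[0]),np.linalg.norm(P[2]-P[1]))
for z in(b+.015,b+.0075):print("foot",ray(m,(316,244),z)[:2])
E
```

```text
tray [0.61005203 0.20161626] 0.08099845139070459 0.07998714781591161
foot [0.60482678 0.1967534 ]
foot [0.60706376 0.19574253]
```

arm_command([
  {"ax": 0,"ay": 0,"az": 0,"x": 0.08,"y": 0.11,"z": 0,"hand": -0.8},
  {"ax": 0,"ay": 0,"az": 0,"x": 0.08,"y": 0.11,"z": 0,"hand": -0.8},
  {"ax": 0,"ay": 0,"az": 0,"x": 0,"y": 0,"z": -0.2,"hand": -0.8},
  {"ax": 0,"ay": 0,"az": 0,"x": 0,"y": 0,"z": -0.3,"hand": -0.8},
  {"ax": 0,"ay": 0,"az": 0,"x": 0,"y": 0,"z": -0.3,"hand": -0.8},
  {"ax": 0,"ay": 0,"az": 0,"x": 0,"y": 0,"z": -0.2,"hand": -0.8},
  {"ax": 0,"ay": 0,"az": 0,"x": 0,"y": 0,"z": -0.1,"hand": -0.8},
  {"ax": 0,"ay": 0,"az": 0,"x": 0,"y": 0,"z": -0.06,"hand": -0.8},
  {"ax": 0,"ay": 0,"az": 0,"x": 0,"y": 0,"z": 0,"hand": -0.8},
  {"ax": 0,"ay": 0,"az": 0,"x": 0,"y": 0,"z": 0,"hand": -0.8},
])

```text
t: 20.55
tcp_pos: [0.6125, 0.2004, 0.1018]
eef_rot: [0.676, 3.068, 0.0]
ft_force: [0.8, -0.1, -4.0]
width: 0.0162
finger_force: 58.7
```

arm_command([
  {"ax": 0,"ay": 0,"az": 0,"x": 0,"y": 0,"z": -0.04,"hand": -0.8},
  {"ax": 0,"ay": 0,"az": 0,"x": 0,"y": 0,"z": -0.04,"hand": -0.8},
  {"ax": 0,"ay": 0,"az": 0,"x": 0,"y": 0,"z": -0.03,"hand": -0.8},
  {"ax": 0,"ay": 0,"az": 0,"x": 0,"y": 0,"z": 0,"hand": -0.8},
  {"ax": 0,"ay": 0,"az": 0,"x": 0,"y": 0,"z": 0,"hand": -0.8},
  {"ax": 0,"ay": 0,"az": 0,"x": 0,"y": 0,"z": 0,"hand": -0.8},
  {"ax": 0,"ay": 0,"az": 0,"x": 0,"y": 0,"z": 0,"hand": -0.8},
  {"ax": 0,"ay": 0,"az": 0,"x": 0,"y": 0,"z": 0,"hand": -0.8},
  {"ax": 0,"ay": 0,"az": 0,"x": 0,"y": 0,"z": 0,"hand": -0.8},
  {"ax": 0,"ay": 0,"az": 0,"x": 0,"y": 0,"z": 0,"hand": -0.8},
])

```text
t: 21.8
tcp_pos: [0.6124, 0.2004, 0.0988]
eef_rot: [-0.676, -3.068, 0.0]
ft_force: [-0.1, 0.4, -4.1]
width: 0.0162
finger_force: 58.7
```

arm_command([
  {"ax": 0,"ay": 0,"az": 0,"x": 0,"y": 0,"z": -0.02,"hand": -0.8},
  {"ax": 0,"ay": 0,"az": 0,"x": 0,"y": 0,"z": -0.02,"hand": -0.8},
  {"ax": 0,"ay": 0,"az": 0,"x": 0,"y": 0,"z": -0.02,"hand": -0.8},
  {"ax": 0,"ay": 0,"az": 0,"x": 0,"y": 0,"z": 0,"hand": -0.8},
  {"ax": 0,"ay": 0,"az": 0,"x": 0,"y": 0,"z": 0,"hand": -0.8},
  {"ax": 0,"ay": 0,"az": 0,"x": 0,"y": 0,"z": 0,"hand": -0.8},
  {"ax": 0,"ay": 0,"az": 0,"x": 0,"y": 0,"z": 0,"hand": -0.8},
  {"ax": 0,"ay": 0,"az": 0,"x": 0,"y": 0,"z": 0,"hand": -0.8},
  {"ax": 0,"ay": 0,"az": 0,"x": 0,"y": 0,"z": 0,"hand": -0.8},
  {"ax": 0,"ay": 0,"az": 0,"x": 0,"y": 0,"z": 0,"hand": -0.8},
])

```text
t: 23.05
tcp_pos: [0.6126, 0.2006, 0.0983]
eef_rot: [0.676, 3.067, 0.001]
ft_force: [-1.7, -0.9, 6.1]
width: 0.0162
finger_force: 59.9
```

Contact is made: the force went from -4 to +6 N. I'll release and rise.

arm_command([
  {"ax": 0,"ay": 0,"az": 0,"x": 0,"y": 0,"z": 0,"hand": -0.5},
  {"ax": 0,"ay": 0,"az": 0,"x": 0,"y": 0,"z": 0,"hand": -0.3},
  {"ax": 0,"ay": 0,"az": 0,"x": 0,"y": 0,"z": 0,"hand": 0},
  {"ax": 0,"ay": 0,"az": 0,"x": 0,"y": 0,"z": 0,"hand": 0.4},
  {"ax": 0,"ay": 0,"az": 0,"x": 0,"y": 0,"z": 0.3,"hand": 0.8},
  {"ax": 0,"ay": 0,"az": 0,"x": 0,"y": 0,"z": 0.7,"hand": 1},
  {"ax": 0,"ay": 0,"az": 0,"x": 0,"y": 0,"z": 0.9,"hand": 1},
  {"ax": 0,"ay": 0,"az": 0,"x": 0,"y": 0,"z": 0.9,"hand": 1},
  {"ax": 0,"ay": 0,"az": 0,"x": 0,"y": 0,"z": 0.9,"hand": 1},
  {"ax": 0,"ay": 0,"az": 0,"x": 0,"y": 0,"z": 0.7,"hand": 1},
])

```text
t: 24.3
tcp_pos: [0.6127, 0.2004, 0.209]
eef_rot: [0.676, 3.067, 0.001]
ft_force: [1.0, -0.7, 0.3]
width: 0.0853
finger_force: 0.0
```

arm_command([
  {"ax": 0,"ay": 0,"az": 0,"x": -0.05,"y": -0.5,"z": 0,"hand": 1},
  {"ax": 0,"ay": 0,"az": 0,"x": -0.05,"y": -0.9,"z": 0,"hand": 1},
  {"ax": 0,"ay": 0,"az": 0,"x": -0.05,"y": -1,"z": 0,"hand": 1},
  {"ax": 0,"ay": 0,"az": 0,"x": -0.05,"y": -1,"z": 0,"hand": 1},
  {"ax": 0,"ay": 0,"az": 0,"x": -0.05,"y": -1,"z": 0,"hand": 1},
  {"ax": 0,"ay": 0,"az": 0,"x": -0.05,"y": -1,"z": 0,"hand": 1},
  {"ax": 0,"ay": 0,"az": 0,"x": -0.05,"y": -1,"z": 0,"hand": 1},
  {"ax": 0,"ay": 0,"az": 0,"x": -0.05,"y": -0.8,"z": -0.6,"hand": 1},
  {"ax": 0,"ay": 0,"az": 0,"x": -0.05,"y": -0.6,"z": -0.8,"hand": 1},
  {"ax": 0,"ay": 0,"az": 0,"x": 0,"y": -0.2,"z": -0.6,"hand": 1},
])

```text
t: 25.55
tcp_pos: [0.5999, -0.0017, 0.1557]
eef_rot: [-0.679, -3.065, 0.001]
ft_force: [-0.5, 0.4, 0.5]
width: 0.0852
finger_force: 0.0
```

```bash
python3 - <<'E'
from h import *
s=manip.observe();print(s["tcp_pos"].round(4))
m=manip.camera_model("wrist");b=manip.get_image("wrist")[:,:,::-1].copy()
for a in np.linspace(0,6.28,24):
    p=proj(m,[.6015+.032*np.cos(a),.0005+.032*np.sin(a),.105]);cv2.circle(b,tuple(int(q) for q in p),1,(0,0,255),-1)
a=manip.get_image("side")[130:290,240:400,::-1]
cv2.imwrite("pics/s5.png",np.hstack([cv2.resize(a,(400,400)),cv2.resize(b[100:400,170:470],(400,400))]))
E
```

```text
[ 0.5999 -0.0017  0.1557]
```

View pics/s5.png

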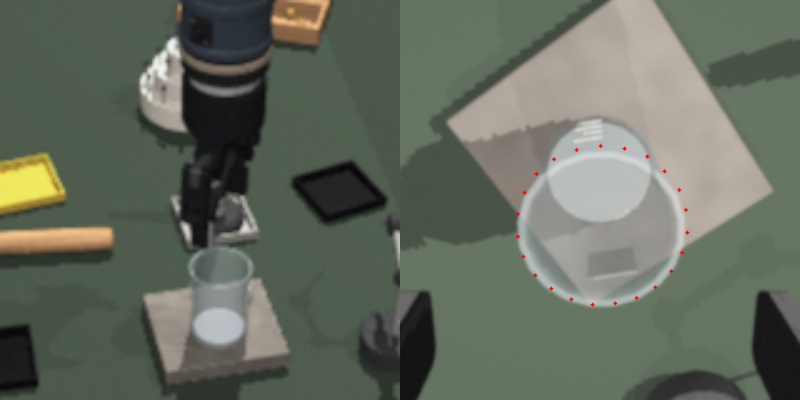

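The beaker rim lies on my projected circle and the mandrel foot is in the left tray. I'll grip the beaker again.

arm_command([
  {"ax": 0,"ay": 0,"az": 0,"x": 0.06,"y": 0.08,"z": -0.5,"hand": 1},
  {"ax": 0,"ay": 0,"az": 0,"x": 0,"y": 0,"z": -0.8,"hand": 1},
  {"ax": 0,"ay": 0,"az": 0,"x": 0,"y": 0,"z": -0.8,"hand": 1},
  {"ax": 0,"ay": 0,"az": 0,"x": 0,"y": 0,"z": -0.8,"hand": 1},
  {"ax": 0,"ay": 0,"az": 0,"x": 0,"y": 0,"z": -0.6,"hand": 1},
  {"ax": 0,"ay": 0,"az": 0,"x": 0,"y": 0,"z": -0.3,"hand": 1},
  {"ax": 0,"ay": 0,"az": 0,"x": 0,"y": 0,"z": 0,"hand": 0.4},
  {"ax": 0,"ay": 0,"az": 0,"x": 0,"y": 0,"z": 0,"hand": 0.2},
  {"ax": 0,"ay": 0,"az": 0,"x": 0,"y": 0,"z": 0,"hand": 0},
  {"ax": 0,"ay": 0,"az": 0,"x": 0,"y": 0,"z": 0,"hand": -0.2},
], newtons=30)

```text
t: 26.9
tcp_pos: [0.6031, 0.0022, 0.063]
eef_rot: [0.676, 3.067, -0.0]
ft_force: [-1.1, -2.0, 5.0]
width: 0.0613
finger_force: 31.4
```

```bash
python3 - <<'E'
from h import *
for _ in range(3):
    manip.get_image("top");s=manip.observe();print(s["tcp_pos"].round(4),s["width"].round(4),s["finger_force"],s["ft_force"].round(1),s["moment"].round(2))
E
```

```text
Traceback (most recent call last):
AttributeError: 'float' object has no attribute 'round'
```

The width reads 61.3 mm with an upward force, so the pads are probably near the flare. I'll open, go 6 mm lower and regrip.

arm_command([
  {"ax": 0,"ay": 0,"az": 0,"x": 0,"y": 0,"z": 0,"hand": 0.5},
  {"ax": 0,"ay": 0,"az": 0,"x": 0,"y": 0,"z": 0,"hand": 0.8},
  {"ax": 0,"ay": 0,"az": 0,"x": 0,"y": 0,"z": 0,"hand": 0.8},
  {"ax": 0,"ay": 0,"az": 0,"x": 0,"y": 0,"z": -0.12,"hand": 0.8},
  {"ax": 0,"ay": 0,"az": 0,"x": 0,"y": 0,"z": -0.12,"hand": 0.8},
  {"ax": 0,"ay": 0,"az": 0,"x": 0,"y": 0,"z": 0,"hand": 0.8},
  {"ax": 0,"ay": 0,"az": 0,"x": 0,"y": 0,"z": 0,"hand": 0.4},
  {"ax": 0,"ay": 0,"az": 0,"x": 0,"y": 0,"z": 0,"hand": 0.2},
  {"ax": 0,"ay": 0,"az": 0,"x": 0,"y": 0,"z": 0,"hand": 0},
  {"ax": 0,"ay": 0,"az": 0,"x": 0,"y": 0,"z": 0,"hand": -0.2},
])

```text
t: 28.2
tcp_pos: [0.6029, 0.0023, 0.0565]
eef_rot: [0.676, 3.068, -0.0]
ft_force: [0.7, -0.6, 2.6]
width: 0.0596
finger_force: 32.7
```

arm_command([
  {"ax": 0,"ay": 0,"az": 0,"x": 0,"y": 0,"z": 0,"hand": -0.2},
  {"ax": 0,"ay": 0,"az": 0,"x": 0,"y": 0,"z": 0,"hand": -0.2},
  {"ax": 0,"ay": 0,"az": 0,"x": 0,"y": 0,"z": 0.1,"hand": -0.2},
  {"ax": 0,"ay": 0,"az": 0,"x": 0,"y": 0,"z": 0.2,"hand": -0.2},
  {"ax": 0,"ay": 0,"az": 0,"x": 0,"y": 0,"z": 0.4,"hand": -0.2},
  {"ax": 0,"ay": 0,"az": 0,"x": 0,"y": 0,"z": 0.6,"hand": -0.2},
  {"ax": 0,"ay": 0,"az": 0,"x": 0,"y": 0,"z": 0.5,"hand": -0.2},
  {"ax": 0,"ay": 0,"az": 0,"x": 0,"y": 0,"z": 0.2,"hand": -0.2},
  {"ax": 0,"ay": 0,"az": 0,"x": 0,"y": 0,"z": 0,"hand": -0.2},
  {"ax": 0,"ay": 0,"az": 0,"x": 0,"y": 0,"z": 0,"hand": -0.2},
])

```text
t: 29.45
tcp_pos: [0.6023, 0.0023, 0.1059]
eef_rot: [-0.676, -3.067, 0.0]
ft_force: [-0.3, -0.0, -2.3]
width: 0.0597
finger_force: 32.6
```

arm_command([
  {"ax": 0,"ay": 0,"az": 0,"x": -0.1,"y": -0.2,"z": 0,"hand": -0.2},
  {"ax": 0,"ay": 0,"az": 0,"x": -0.3,"y": -0.5,"z": 0,"hand": -0.2},
  {"ax": 0,"ay": 0,"az": 0,"x": -0.6,"y": -0.9,"z": 0,"hand": -0.2},
  {"ax": 0,"ay": 0,"az": 0,"x": -0.6,"y": -0.9,"z": 0,"hand": -0.2},
  {"ax": 0,"ay": 0,"az": 0,"x": -0.6,"y": -0.9,"z": 0,"hand": -0.2},
  {"ax": 0,"ay": 0,"az": 0,"x": -0.6,"y": -0.9,"z": 0,"hand": -0.2},
  {"ax": 0,"ay": 0,"az": 0,"x": -0.6,"y": -0.9,"z": 0,"hand": -0.2},
  {"ax": 0,"ay": 0,"az": 0,"x": -0.4,"y": -0.7,"z": 0,"hand": -0.2},
  {"ax": 0,"ay": 0,"az": 0,"x": -0.3,"y": -0.5,"z": 0,"hand": -0.2},
  {"ax": 0,"ay": 0,"az": 0,"x": -0.07,"y": -0.17,"z": 0,"hand": -0.2},
])

```text
t: 30.7
tcp_pos: [0.498, -0.1626, 0.1063]
eef_rot: [0.678, 3.068, -0.0]
ft_force: [0.0, -0.0, -1.0]
width: 0.0594
finger_force: 32.7
```

arm_command([
  {"ax": 0,"ay": 0,"az": 0,"x": 0,"y": 0,"z": -0.2,"hand": -0.2},
  {"ax": 0,"ay": 0,"az": 0,"x": 0,"y": 0,"z": -0.4,"hand": -0.2},
  {"ax": 0,"ay": 0,"az": 0,"x": 0,"y": 0,"z": -0.5,"hand": -0.2},
  {"ax": 0,"ay": 0,"az": 0,"x": 0,"y": 0,"z": -0.4,"hand": -0.2},
  {"ax": 0,"ay": 0,"az": 0,"x": 0,"y": 0,"z": -0.3,"hand": -0.2},
  {"ax": 0,"ay": 0,"az": 0,"x": 0,"y": 0,"z": -0.1,"hand": -0.2},
  {"ax": 0,"ay": 0,"az": 0,"x": 0,"y": 0,"z": 0,"hand": -0.2},
  {"ax": 0,"ay": 0,"az": 0,"x": 0,"y": 0,"z": 0,"hand": -0.2},
  {"ax": 0,"ay": 0,"az": 0,"x": 0,"y": 0,"z": 0,"hand": -0.2},
  {"ax": 0,"ay": 0,"az": 0,"x": 0,"y": 0,"z": 0,"hand": -0.2},
])

```text
t: 31.95
tcp_pos: [0.4985, -0.162, 0.059]
eef_rot: [0.676, 3.068, -0.0]
ft_force: [0.2, -0.8, -1.6]
width: 0.06
finger_force: 32.7
```

```bash
python3 - <<'E'
from h import *
s=manip.observe();print(s["tcp_pos"].round(4),s["width"],s["ft_force"].round(1),"bottom",s["tcp_pos"][2]-.0365)
m=manip.camera_model("wrist");np.savez("w6.npz",**m);b=manip.get_image("wrist")[:,:,::-1].copy()
a=manip.get_image("side")[240:360,220:340,::-1]
cv2.imwrite("pics/s6.png",np.hstack([cv2.resize(a,(300,300)),b[100:400,170:470]]))
E
```

```text
[ 0.4985 -0.162   0.059 ] 0.06001989704493864 [ 0.2 -0.8 -1.6] bottom 0.02249955709812055
```

View pics/s6.png

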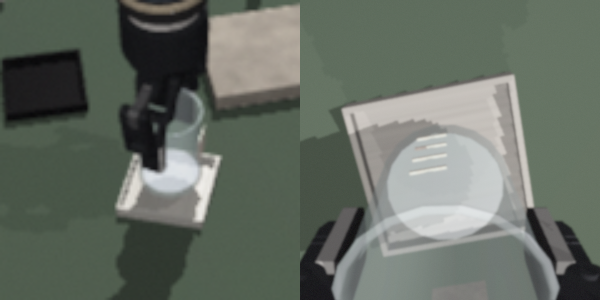

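The wrist crop shows tray corners at (514,75), (344,108) and (385,253), and the beaker floor centred near (446,184).

```bash
python3 - <<'E'
from h import *
m=dict(np.load("w6.npz"))
P=np.array([ray(m,p,.011)[:2] for p in [(384,175),(255,353),(214,208)]])
print("tray",(P[0]+P[1])/2,np.linalg.norm(P[2]-P[0]),np.linalg.norm(P[2]-P[1]))
print("beaker",ray(m,(316,284),.0255)[:2])
E
```

```text
tray [ 0.49718315 -0.161998  ] 0.08053039454783684 0.07986298820043915
beaker [ 0.4982918  -0.16198128]
```

arm_command([
  {"ax": 0,"ay": 0,"az": 0,"x": 0,"y": 0,"z": -0.2,"hand": -0.2},
  {"ax": 0,"ay": 0,"az": 0,"x": 0,"y": 0,"z": -0.2,"hand": -0.2},
  {"ax": 0,"ay": 0,"az": 0,"x": 0,"y": 0,"z": -0.15,"hand": -0.2},
  {"ax": 0,"ay": 0,"az": 0,"x": 0,"y": 0,"z": -0.1,"hand": -0.2},
  {"ax": 0,"ay": 0,"az": 0,"x": 0,"y": 0,"z": -0.04,"hand": -0.2},
  {"ax": 0,"ay": 0,"az": 0,"x": 0,"y": 0,"z": -0.03,"hand": -0.2},
  {"ax": 0,"ay": 0,"az": 0,"x": 0,"y": 0,"z": -0.02,"hand": -0.2},
  {"ax": 0,"ay": 0,"az": 0,"x": 0,"y": 0,"z": 0,"hand": -0.2},
  {"ax": 0,"ay": 0,"az": 0,"x": 0,"y": 0,"z": 0,"hand": -0.2},
  {"ax": 0,"ay": 0,"az": 0,"x": 0,"y": 0,"z": 0,"hand": -0.2},
])

```text
t: 33.3
tcp_pos: [0.4984, -0.1619, 0.0403]
eef_rot: [0.676, 3.068, -0.0]
ft_force: [0.5, -0.1, -0.5]
width: 0.0596
finger_force: 32.7
```

arm_command([
  {"ax": 0,"ay": 0,"az": 0,"x": 0,"y": 0,"z": -0.02,"hand": -0.2},
  {"ax": 0,"ay": 0,"az": 0,"x": 0,"y": 0,"z": -0.02,"hand": -0.2},
  {"ax": 0,"ay": 0,"az": 0,"x": 0,"y": 0,"z": 0,"hand": -0.2},
  {"ax": 0,"ay": 0,"az": 0,"x": 0,"y": 0,"z": 0,"hand": -0.2},
  {"ax": 0,"ay": 0,"az": 0,"x": 0,"y": 0,"z": 0,"hand": -0.2},
  {"ax": 0,"ay": 0,"az": 0,"x": 0,"y": 0,"z": 0,"hand": -0.2},
  {"ax": 0,"ay": 0,"az": 0,"x": 0,"y": 0,"z": 0,"hand": -0.2},
  {"ax": 0,"ay": 0,"az": 0,"x": 0,"y": 0,"z": 0,"hand": -0.2},
  {"ax": 0,"ay": 0,"az": 0,"x": 0,"y": 0,"z": 0,"hand": -0.2},
  {"ax": 0,"ay": 0,"az": 0,"x": 0,"y": 0,"z": 0,"hand": -0.2},
])

```text
t: 34.55
tcp_pos: [0.4985, -0.1619, 0.0395]
eef_rot: [0.676, 3.068, -0.0]
ft_force: [-1.4, 0.3, 4.9]
width: 0.0596
finger_force: 33.0
```

Touchdown at +4.9 N. I'll release and rise clear.

arm_command([
  {"ax": 0,"ay": 0,"az": 0,"x": 0,"y": 0,"z": 0,"hand": 0.5},
  {"ax": 0,"ay": 0,"az": 0,"x": 0,"y": 0,"z": 0,"hand": 0.7},
  {"ax": 0,"ay": 0,"az": 0,"x": 0,"y": 0,"z": 0,"hand": 1},
  {"ax": 0,"ay": 0,"az": 0,"x": 0,"y": 0,"z": 0,"hand": 1},
  {"ax": 0,"ay": 0,"az": 0,"x": 0,"y": 0,"z": 0.3,"hand": 1},
  {"ax": 0,"ay": 0,"az": 0,"x": 0,"y": 0,"z": 0.8,"hand": 1},
  {"ax": 0,"ay": 0,"az": 0,"x": 0,"y": 0,"z": 0.9,"hand": 1},
  {"ax": 0,"ay": 0,"az": 0,"x": 0,"y": 0,"z": 1,"hand": 1},
  {"ax": 0,"ay": 0,"az": 0,"x": 0,"y": 0,"z": 1,"hand": 1},
  {"ax": 0,"ay": 0,"az": 0,"x": 0,"y": 0,"z": 1,"hand": 1},
])

```text
t: 35.8
tcp_pos: [0.4984, -0.1619, 0.1657]
eef_rot: [0.676, 3.067, -0.0]
ft_force: [-0.5, 0.9, -1.0]
width: 0.0853
finger_force: 0.0
```

arm_command([
  {"ax": 0,"ay": 0,"az": 0,"x": -0.5,"y": 0,"z": 0.5,"hand": 1},
  {"ax": 0,"ay": 0,"az": 0,"x": -0.8,"y": 0,"z": 0,"hand": 1},
  {"ax": 0,"ay": 0,"az": 0,"x": -0.8,"y": 0,"z": 0,"hand": 1},
  {"ax": 0,"ay": 0,"az": 0,"x": -0.8,"y": 0,"z": 0,"hand": 1},
  {"ax": 0,"ay": 0,"az": 0,"x": -0.8,"y": 0,"z": 0,"hand": 1},
  {"ax": 0,"ay": 0,"az": 0,"x": -0.5,"y": 0,"z": 0,"hand": 1},
  {"ax": 0,"ay": 0,"az": 0,"x": 0,"y": 0,"z": 0,"hand": 1},
  {"ax": 0,"ay": 0,"az": 0,"x": 0,"y": 0,"z": 0,"hand": 1},
  {"ax": 0,"ay": 0,"az": 0,"x": 0,"y": 0,"z": 0,"hand": 1},
  {"ax": 0,"ay": 0,"az": 0,"x": 0,"y": 0,"z": 0,"hand": 1},
])

```text
t: 37.05
tcp_pos: [0.3937, -0.1619, 0.1766]
eef_rot: [-0.676, -3.068, 0.0]
ft_force: [-0.6, 0.5, -0.7]
width: 0.0856
finger_force: 0.0
```

```bash
python3 - <<'E'
from h import *
s=manip.observe();print(s["t"],s["tcp_pos"].round(4),s["ft_force"].round(1))
a=manip.get_image("side")[140:360,200:420,::-1];b=manip.get_image("top")[170:330,190:430,::-1]
cv2.imwrite("pics/s7.png",np.hstack([cv2.resize(a,(400,400)),cv2.copyMakeBorder(cv2.resize(b,(400,267)),0,133,0,0,0)]))
E
```

```text
37.05 [ 0.3937 -0.1619  0.1766] [-0.6  0.5 -0.7]
```

View pics/s7.png

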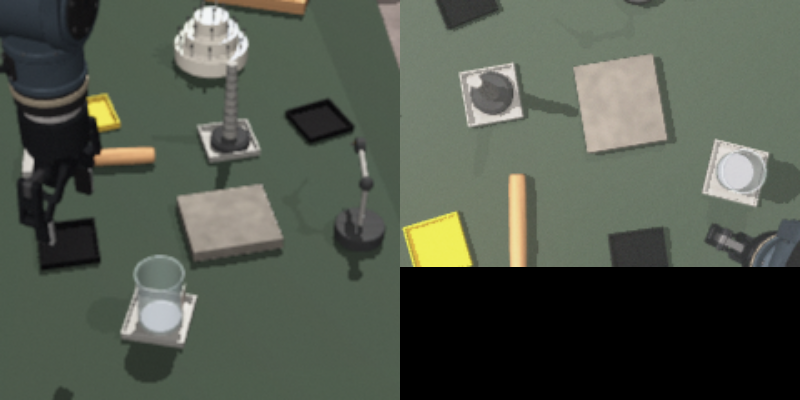

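Both views show the mandrel upright in the left tray (top view near (492,93)) and the beaker upright in the right tray (near (738,171)). The arm is clear and the bystanders in view look undisturbed. Handing in.

```bash
python3 -c "
from rig import manip
print(manip.finish_job())"
```

```text
the job is handed in; nothing more can be done
None
```

The beaker and mandrel have traded places: in the last pictures each stood upright inside the other's steel tray with the arm clear, and I handed the job in at about 37 s on the robot's clock; no verdict came back.

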